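# Turn the machined cover over the conveyor's end stop

### The arm

A 6-joint arm with a two-finger parallel gripper is mounted at the origin on the work surface. World frame = base frame: x ahead of the robot, y to its left, z up, the work surface at z = 0. Lengths are in mm, angles in rad, forces in N, time in s.
With the tool pointing down it reaches from about 300 to 775 mm from the base axis. Payload 14.6 kg.
Tool frame: the origin (TCP) lies on the mounting face of the last link; the fingertips stand 199 mm ahead of it and the grasp point (between the pads) lies 180 mm ahead of it; z points along the fingers, y is the line along which they close (so a half turn about z gives the same grasp; the last joint's range is limited). The gripper opens to 94 mm and grips with 3 to 60 N. Pads are 16 mm wide; open, the fingers measure 119 mm over their backs; the gripper's body (75 mm by 177 mm) begins 78 mm behind the grasp point.
Start: joints at [1.197, 0.3, 1.521, -0, 1.321, -0.067], TCP at [166.103, 524.31, 404.646] pointing down, gripper open.
Joint ranges: [-3.03, 3.03], [-0.79, 2.21], [0.23, 2.52], [-1.04, 4.18], [0, 3.07], [-2.55, 2.55]. Speed limits (rad/s): [2.22, 2.22, 2.57, 3.14, 3.14, 3.14].

### API

Orientations are given as [roll, pitch, yaw] about the fixed x, y, z axes, in that order (R = Rz(yaw) Ry(pitch) Rx(roll)).
In Python, from cell import manip gives the robot as it stands. The module is installed in compiled form; this text tells all that it offers.
- The arm moves only by the shell command python3 -m creep 'ROWS' [FORCE]. ROWS is a JSON object of lists of equal length, an entry for each row: "slide": the shift along the world's x, y, z in cm, a list of three; "turn": the turn about the world's z in rad; "claw": the opening, from 0 (shut) to 1 (fully open). A call has 1 to 8 rows; each row shifts and turns the commanded pose from where the row before left it; what a row does not reach is not made up. A row lasts 1/8 s, in which the tool goes at most 62.5 mm and 10.7 degrees, less where a joint would pass 70% of its speed; a pose out of reach is approached as far as the arm can. A call with a gripper value outside its range is refused whole. The fingers move at their own pace and stop on an object; FORCE is the grip in N (left out, the last holds). Time passes only in rows, so rows that do not move let the fingers close. It gives the time, the measured TCP pose, the force, the opening and the grip force at its end, in the units of the state.
- manip.read_state(): the state, without advancing time (a new reading comes with each control period).
- manip.camera(name): name is "side" or "top" or "wrist"; returns (picture, depth): 400x640x3 uint8, red, green, blue; 400x640 float32, mm along the optical axis (not along the pixel's ray), 0 where there is no reading.
- manip.calibration(name): a dict with "intrinsics" (3x3 intrinsics, pixels), "pose" (4x4, takes a point from camera to world coordinates). Camera axes: x right, y up, looking along -z (the intrinsics and any distortion apply to the point x, -y, -z); pixel columns grow to the right and rows downward; lengths in mm; the calibration is good to about 2 mm. The wrist camera is an equidistant fisheye: a pixel r from the principal point sees the ray r / f radians off the axis. A picture is of the moment at which its call begins: read the wrist's pose just before it. calibration takes no time and is no camera call; for the wrist camera it gives the pose at the moment of the call.
- manip.sign_off(): hands the job in; it is judged then, once.
Trained networks look in the newest picture that a camera, given by its name, has taken for a name from the list of things; names that differ only in an ending like _2 or _b are one class to them, and where a whole thing is asked for, a point or a joint stands for the part that bears it (a point fixed in the world has none). Each returns a list of dicts, best first, with "score" (0 to 1); they miss things now and then, are a little off and sometimes report something else, mostly with a low value. They report only what shows in the picture. A call takes as long as a camera call. They do not tell look-alikes from the thing itself.
- manip.cut_out(query, camera): "mask" (400x640 bool, what is visible of it) and "position" ([column, row] in pixels, amid what is visible of it).
The state is a dict: "clock": time; "joints": joint angles; "qd": joint speeds; "effort": joint torques, N m; "eef_pos": TCP position; "eef_rot": TCP orientation; "wrist_force": force on the tool from outside, world axes, zero at the start; "moment": the same for the moment, N m; "finger_gap": finger opening in mm; "finger_force": force on a finger pad.
Only numpy, scipy, OpenCV 4.12 (cv2) and the standard library are available. Lean on these libraries where they do the work, as an engineer would, in place of code of your own. Each camera call takes 0.05 s, during which the arm holds its last target. There are 200 camera calls.

### The job

Turn the blue cover over without picking it up: with the fingertips push it along the stopped belt up against the steel end stop, then push its trailing edge up and over so that it tips about the stop and flips onto the green receiving table. It must end lying flat there, pocket up and blue face down, clear of the belt; never lift or carry it clear, and leave the two sleeves and the deburring tool where they are.

Things in the scene. Friction and masses are not known exactly. Their poses are not given: they have to be found in the camera images.
- station: Fixed end of a small belt conveyor and its receiving table. Origin on the bench below the middle of the end stop's belt-side face; y = conveying direction (belt to table), x along the stop, z up. Stopped black belt at y -300 to 0 mm, x -80 to 80, top 45 mm above the bench; side frames outside it rise 4 mm above the belt. Outside the +x frame: sensor 83 mm high at y -20, motor 52 mm high at y below -177.
- stop_edge (a point): Middle of the steel end stop's upper belt-side edge: station x = y = 0, 53 mm above the bench, so the stop stands 8 mm above the belt. Axes as the station's. The stop is 190 mm long and 10 mm thick (y 0 to 10); behind it the fixed green-faced receiving table, level with the stop's top, reaches to y = 215 mm and is 200 mm wide.
- cover: Loose aluminium cover, a rigid plate 110 mm (its x) by 90 mm (its y) by 15 mm, about 0.3 kg, square edges. Origin at the centre of the pocketed face, which lies on the belt at the start; its z axis points out of the blue painted face (up at the start, down when turned over). Its y axis points to the stop at the start, within 8 degrees. The pocket is 5 mm deep inside a 14 mm rim.
- cover_mid (a point): Centre of the cover, half-way through its thickness; axes as the cover's.
- cover_lead (a point): Centre of the cover's leading side face (110 by 15 mm, nearest the stop at the start), 45 mm from cover_mid.
- cover_tail (a point): Centre of the cover's trailing side face (110 by 15 mm, farthest from the stop at the start), 45 mm from cover_mid. Fingertips pressed on this face towards the stop with some 5 to 10 N grip it well enough by friction to draw it up; the cover then turns about stop_edge, its trailing edge on an arc of about 90 mm radius, and past upright it drops onto the table by itself.
- sleeve_a_mid (a point): Centre of an aluminium sleeve (tube 46 mm outside, 72 mm tall, 0.19 kg) standing loose on the far part of the receiving table, 165 mm or more beyond the stop edge; leave alone.
- sleeve_b_mid (a point): Centre of a second, equal sleeve standing there; leave alone.
- deburrer: An orange-handled deburring tool (like a screwdriver, about 200 mm long) lying loose on the bench beside the conveyor, on its +x side; leave alone.
Mind the look-alikes: they are no part of the job. What is shaped like the cover but brown or orange is not meant.

How it is judged:
By the outcome, as a careful person would: the job done as asked, in the order asked, and still so for the second after the job is handed in, with the robot touching nothing.
It also fails if it takes over 45 s, if anything falls off the work surface, if the arm or the gripper's body presses on something with over 40 N, if the wrist force passes 120 N, or if a joint passes its speed limit or range.

## Working session

There is one attempt and no reset: what is moved stays moved. The work goes in short steps, Python scripts to look and compute and a shell command to move; the robot and the scene stay as the last step left them, time stands still between calls to the robot, and variables do not carry over. Pictures are saved under pics/ and viewed, at most 10 in all, crops included, and the job is handed in when it is done.

```bash
mkdir -p pics
cat > h.py <<'E'
import numpy as np, cv2
from cell import manip
def world(cam, pts, depth, cal):
    K=np.array(cal["intrinsics"]);T=np.array(cal["pose"])
    pts=np.atleast_2d(pts); out=[]
    for u,v in pts:
        d=depth[int(round(v)),int(round(u))]
        x=(u-K[0,2])/K[0,0]; y=(v-K[1,2])/K[1,1]
        out.append((T@[x*d,-y*d,-d,1])[:3])
    return np.array(out)
def cloud(depth,cal,mask):
    K=np.array(cal["intrinsics"]);T=np.array(cal["pose"])
    v,u=np.nonzero(mask&(depth>0)); d=depth[v,u]
    P=np.stack([(u-K[0,2])/K[0,0]*d,-(v-K[1,2])/K[1,1]*d,-d,np.ones_like(d)])
    return (T@P)[:3].T
E
python3 - <<'E'
from h import *
for c in ("top","side"):
    p,d=manip.camera(c); cv2.imwrite(f"pics/{c}0.png",p[:,:,::-1]); np.save(f"{c}d.npy",d)
    cal=manip.calibration(c)
    print(c, {k:np.round(v,3).tolist() for k,v in cal.items()})
    for q in ("cover","station","sleeve_a_mid","deburrer"):
        for r in manip.cut_out(q,c):
            P=cloud(d,cal,r["mask"]); print(q,round(r["score"],2),r["position"],np.median(P,0).round(),np.percentile(P,[2,98],axis=0).round().tolist(),r["mask"].sum())
s=manip.read_state();print(s)
E
```

```text
top {'intrinsics': [[391.82, 0.0, 315.213], [0.0, 391.82, 193.979], [0.0, 0.0, 1.0]], 'pose': [[-0.022, 0.981, -0.193, 395.051], [-1.0, -0.021, 0.008, 55.661], [0.004, 0.193, 0.981, 979.282], [0.0, 0.0, 0.0, 1.0]]}
cover 0.75 [370.4, 189.5] [588. -85.  60.] [[535.0, -130.0, 50.0], [642.0, -40.0, 64.0]] 1760
cover 0.73 [351.9, 102.9] [827. -62.  16.] [[773.0, -110.0, 7.0], [883.0, -16.0, 19.0]] 1383
cover 0.72 [309.2, 287.7] [361.  67.  16.] [[307.0, 10.0, 12.0], [417.0, 123.0, 19.0]] 1753
cover 0.62 [387.1, 298.5] [ 325. -115.   15.] [[272.0, -160.0, 2.0], [379.0, -70.0, 19.0]] 1885
station 0.78 [347.0, 197.4] [572. -22.  49.] [[467.0, -279.0, 3.0], [722.0, 235.0, 57.0]] 17359
sleeve_a_mid 0.79 [251.6, 225.6] [497. 192. 120.] [[476.0, 172.0, 55.0], [517.0, 213.0, 128.0]] 369
deburrer 0.68 [305.6, 103.6] [822.  72.  23.] [[700.0, 53.0, 3.0], [878.0, 100.0, 29.0]] 399
side {'intrinsics': [[396.499, 0.0, 319.715], [0.0, 396.499, 201.845], [0.0, 0.0, 1.0]], 'pose': [[-0.992, 0.069, -0.105, 484.204], [-0.125, -0.502, 0.856, 698.712], [0.006, 0.862, 0.507, 489.929], [0.0, 0.0, 0.0, 1.0]]}

[... 570 characters left out ...]

{'clock': 0.5, 'joints': array([ 1.19742714e+00,  2.99909272e-01,  1.52099777e+00, -3.56997177e-05,
        1.32071619e+00, -6.65863846e-02]), 'qd': array([ 1.18497227e-04, -4.95684700e-04, -3.53834408e-04,  4.81123133e-04,
        1.60908377e-03,  2.58983573e-05]), 'effort': array([ 6.35457127e-04, -5.31349540e+01, -3.52734482e+01,  7.08967843e-02,
        2.14189669e-02,  2.39345525e-06]), 'eef_pos': array([166.09156413, 524.31420798, 404.64143641]), 'eef_rot': array([-3.14155984e+00,  3.24774628e-05,  2.83481868e+00]), 'wrist_force': array([ 0.43686808, -0.77117021, -1.05826939]), 'moment': array([0.04326272, 0.02167295, 0.01710404]), 'finger_force': 0.0, 'finger_gap': 94.04522827527161}
```

View pics/top0.png

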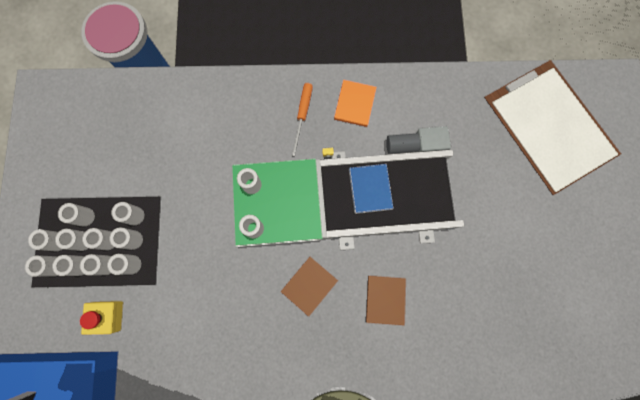

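View pics/side0.png

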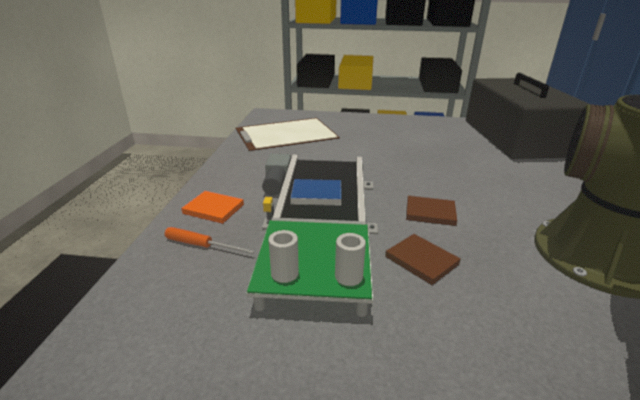

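The top view shows the blue cover at (370,189) on the belt, the stop at column ~321 and the green table with two sleeves at (248,180) and (250,227). The motor and sensor are on the upper (+world x) side. So station y ≈ world +y.

```bash
cat >> h.py <<'E'
def rect(pic,depth,cal,kind,n=10):
    h=cv2.cvtColor(pic,cv2.COLOR_RGB2HSV)
    lo,hi=((100,120,50),(125,255,255)) if kind=="blue" else ((55,120,50),(85,255,255))
    m=cv2.inRange(h,lo,hi)>0
    P=cloud(depth,cal,m)
    P=P[(P[:,0]>440)&(P[:,0]<730)&(P[:,1]>-330)&(P[:,1]<290)&(P[:,2]>40)&(P[:,2]<(75 if kind=="blue" else 62))]
    r=cv2.minAreaRect(P[:,:2].astype(np.float32)); return r,np.median(P[:,2]),cv2.boxPoints(r).round(1).tolist()
E
python3 - <<'E'
from h import *
for c in ("top","side"):
    p,d=manip.camera(c);cal=manip.calibration(c)
    print(c,rect(p,d,cal,"blue"));print(rect(p,d,cal,"green"))
    rr=manip.cut_out("sleeve_a_mid",c)
    for r in rr: print(r["position"],np.median(cloud(d,cal,r["mask"]),0))
E
```

```text
top (((590.0740966796875, -85.71781158447266), (108.17790222167969, 87.44676208496094), 5.096047878265381), np.float64(60.63000654475911), [[532.2999877929688, -47.0], [540.0999755859375, -134.10000610351562], [647.7999877929688, -124.5], [640.0999755859375, -37.400001525878906]])
(((563.35302734375, 144.3594970703125), (190.38446044921875, 197.5500030517578), 3.520824432373047), np.float64(53.370108394754936), [[462.29998779296875, 237.10000610351562], [474.3999938964844, 39.900001525878906], [664.4000244140625, 51.599998474121094], [652.2999877929688, 248.8000030517578]])
[249.8, 224.7] [499.00762214 193.0147071  122.28538997]
side (((588.74072265625, -85.05335998535156), (104.36746978759766, 87.61710357666016), 4.959355354309082), np.float64(61.81949324893563), [[533.0, -45.900001525878906], [540.5, -133.1999969482422], [644.5, -124.19999694824219], [636.9000244140625, -36.900001525878906]])
(((562.3619995117188, 145.3712921142578), (193.18626403808594, 203.45907592773438), 3.4504263401031494), np.float64(54.618346193266206), [[459.79998779296875, 241.10000610351562], [472.1000061035156, 38.0], [664.9000244140625, 49.599998474121094], [652.7000122070312, 252.6999969482422]])
[348.3, 255.2] [497.18545065 212.71675789 104.34749626]
```

```bash
python3 -m creep '{"slide":[[2.65,-4.25,0],[2.65,-4.25,0],[2.65,-4.25,0],[2.65,-4.25,0],[2.65,-4.25,0],[2.65,-4.25,0],[2.65,-4.25,0],[2.65,-4.25,0]],"turn":[-0.15,-0.15,-0.15,-0.15,-0.15,-0.15,-0.15,-0.15],"claw":[0.6,0.6,0.6,0.6,0.6,0.6,0.6,0.6]}' 30
python3 -m creep '{"slide":[[2.65,-4.25,0],[2.65,-4.25,0],[2.65,-4.25,0],[2.65,-4.25,0],[2.65,-4.25,0],[2.65,-4.25,0],[2.65,-4.25,0],[2.65,-4.25,0]],"turn":[0,0,0,0,0,0,0,0],"claw":[0.6,0.6,0.6,0.6,0.6,0.6,0.6,0.6]}'
```

```text
clock: 1.7
eef_pos: [378.6, 182.8, 404.9]
eef_rot: [3.141, -0.0, 1.63]
wrist_force: [0.9, 0.9, -0.7]
finger_gap: 56.2
finger_force: 0.0
clock: 2.7
eef_pos: [590.8, -157.2, 404.7]
eef_rot: [3.141, 0.0, 1.635]
wrist_force: [0.7, 1.2, 0.7]
finger_gap: 56.4
finger_force: 0.0
```

```bash
python3 -m creep '{"slide":[[0.1,-0.2,-4],[0.1,0,-4],[0.1,0,-3.5],[0,0,-2.5],[0,0,-1.0],[0,0,-0.2],[0,0,0]],"turn":[0,0,0,0,0,0,0],"claw":[0.6,0.6,0.6,0.6,0.6,0.6,0.6]}'
python3 - <<'E'
from h import *
p,d=manip.camera("side"); cv2.imwrite("pics/s1.png",cv2.resize(p[120:280,220:420,::-1],None,fx=4,fy=3.75))
E
```

```text
clock: 3.58
eef_pos: [593.3, -157.7, 253.6]
eef_rot: [3.14, 0.001, 1.635]
wrist_force: [-0.7, -0.6, 0.3]
finger_gap: 56.5
finger_force: 0.0
```

View pics/s1.png

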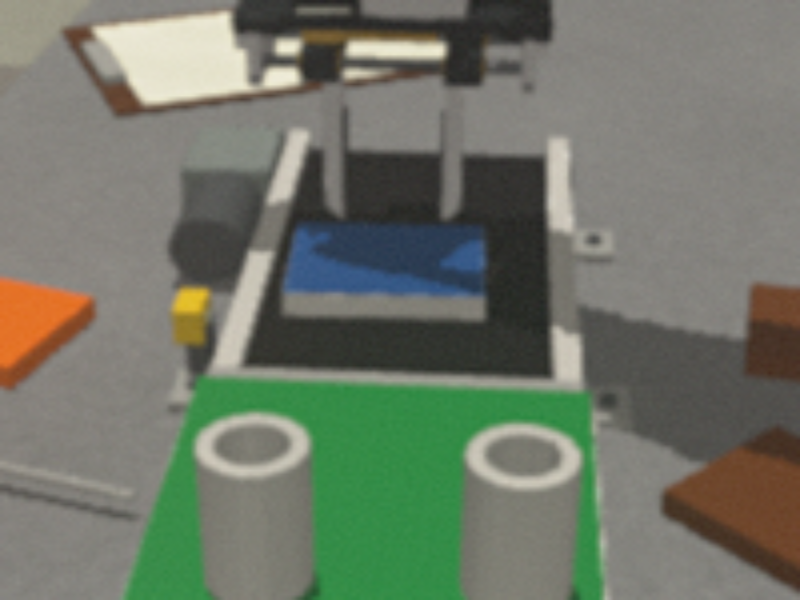

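The fingers at (335,215) and (453,215) stand centred behind the cover. I push now.

```bash
python3 -m creep '{"slide":[[-0.06,1,0],[-0.06,1,0],[-0.06,1,0],[-0.06,1,0],[-0.06,1,0],[-0.06,1,0],[-0.06,1,0],[-0.06,1,0]],"turn":[0,0,0,0,0,0,0,0],"claw":[0.6,0.6,0.6,0.6,0.6,0.6,0.6,0.6]}'
python3 -m creep '{"slide":[[-0.03,0.5,0],[-0.03,0.4,0]],"turn":[0,0],"claw":[0.6,0.6]}'
```

```text
clock: 4.62
eef_pos: [588.3, -77.2, 253.0]
eef_rot: [3.141, 0.001, 1.635]
wrist_force: [-0.0, -5.0, 4.8]
finger_gap: 56.5
finger_force: 2.7
clock: 4.88
eef_pos: [587.7, -68.5, 253.0]
eef_rot: [3.141, 0.001, 1.635]
wrist_force: [-3.3, -19.1, 6.2]
finger_gap: 56.4
finger_force: 9.8
```

```bash
python3 -m creep '{"slide":[[-0.02,0.25,0],[0,0,0]],"turn":[0,0],"claw":[0.6,0.6]}'
```

```text
clock: 5.12
eef_pos: [587.4, -67.8, 253.0]
eef_rot: [3.141, 0.004, 1.634]
wrist_force: [-1.4, -20.5, 4.9]
finger_gap: 56.4
finger_force: 10.3
```

```bash
python3 - <<'E'
from h import *
for c in ("side","top"):
    p,d=manip.camera(c);cal=manip.calibration(c)
    print(rect(p,d,cal,"blue")[::2])
p,d=manip.camera("side"); cv2.imwrite("pics/s2.png",cv2.resize(p[120:280,220:420,::-1],None,fx=4,fy=3.75))
print(manip.read_state()["wrist_force"])
E
python3 -m creep '{"slide":[[0.01,-0.1,0]],"turn":[0],"claw":[0.6]}'
```

```text
(((585.4754028320312, -10.985172271728516), (105.94561767578125, 85.51554107666016), 4.681811809539795), [[529.2000122070312, 27.299999237060547], [536.2000122070312, -57.900001525878906], [641.7999877929688, -49.29999923706055], [634.7999877929688, 36.0]])
(((585.3741455078125, 1.8850860595703125), (58.59952926635742, 108.09925842285156), 89.76695251464844), [[531.2000122070312, -27.200000762939453], [639.2999877929688, -27.600000381469727], [639.5, 31.0], [531.4000244140625, 31.399999618530273]])
[ -1.84844414 -19.57089405   4.37764406]
clock: 5.4
eef_pos: [587.5, -68.3, 253.0]
eef_rot: [3.142, 0.002, 1.634]
wrist_force: [-1.7, -10.5, 6.0]
finger_gap: 56.8
finger_force: 5.4
```

View pics/s2.png

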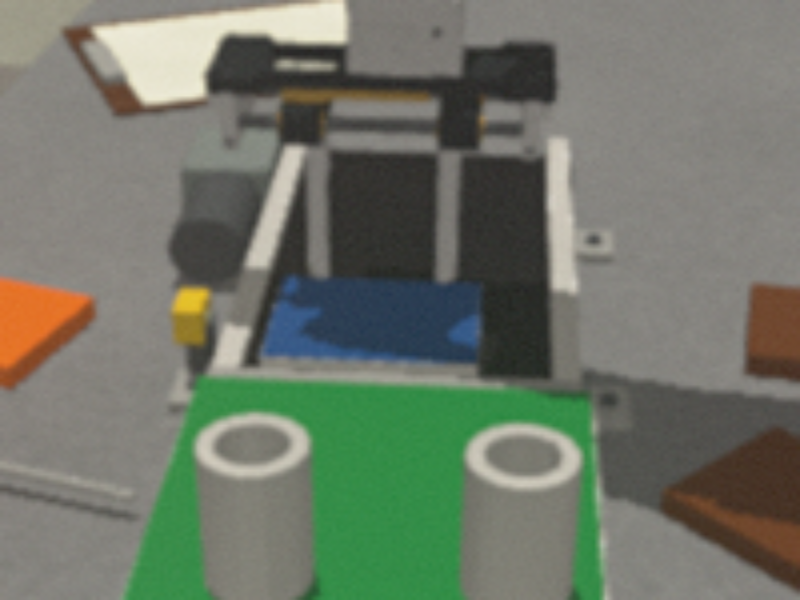

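The cover lies against the stop (lead edge at row ~365), with 10 N on it. Now the arc, in 2.5–5° steps.

```bash
python3 -m creep '{"slide":[[0,0.02,0.39],[0,0.03,0.39],[0,0.04,0.39],[0,0.06,0.39]],"turn":[0,0,0,0],"claw":[0.6,0.6,0.6,0.6]}'
```

```text
clock: 5.9
eef_pos: [587.5, -66.4, 268.1]
eef_rot: [-3.141, 0.001, 1.634]
wrist_force: [-0.3, -9.9, 0.9]
finger_gap: 56.4
finger_force: 5.3
```

```bash
cat >> h.py <<'E'
def tilt():
    p,d=manip.camera("side");cal=manip.calibration("side")
    m=cv2.inRange(cv2.cvtColor(p,cv2.COLOR_RGB2HSV),(100,120,30),(125,255,255))>0
    P=cloud(d,cal,m);P=P[(P[:,0]>500)&(P[:,0]<680)&(P[:,1]>-120)&(P[:,1]<140)&(P[:,2]>40)&(P[:,2]<200)]
    c=P-np.median(P,0);n=np.linalg.svd(c,full_matrices=False)[2][2];n*=np.sign(n[2])
    print("n",n.round(3),"tilt",np.degrees(np.arctan2(n[1],n[2])).round(1),np.percentile(P,[1,99],axis=0).round().tolist());return p
E
python3 -c "
from h import *;tilt()"
```

```text
n [-0.012  0.167  0.986] tilt 9.6 [[532.0, -51.0, 62.0], [637.0, 32.0, 76.0]]
```

Tilt 9.6°, following as planned; the lead edge stays at y≈32.

```bash
python3 -m creep '{"slide":[[-0.01,0.17,0.77],[-0.01,0.24,0.75],[-0.02,0.3,0.72],[-0.02,0.36,0.7]],"turn":[0,0,0,0],"claw":[0.6,0.6,0.6,0.6]}'; python3 -c "
from h import *;tilt()"
```

```text
clock: 6.45
eef_pos: [586.9, -55.2, 297.8]
eef_rot: [-3.141, 0.001, 1.634]
wrist_force: [0.1, -6.0, 2.5]
finger_gap: 56.3
finger_force: 3.1
n [-0.03   0.498  0.867] tilt 29.9 [[531.0, -40.0, 62.0], [636.0, 34.0, 103.0]]
```

```bash
python3 -m creep '{"slide":[[-0.03,0.45,0.64],[-0.03,0.49,0.61],[-0.03,0.54,0.57],[-0.03,0.58,0.52]],"turn":[0,0,0,0],"claw":[0.6,0.6,0.6,0.6]}'; python3 -c "
from h import *;tilt()"
```

```text
clock: 7.0
eef_pos: [585.7, -34.4, 321.5]
eef_rot: [-3.142, 0.001, 1.635]
wrist_force: [-1.0, -5.1, 5.0]
finger_gap: 56.4
finger_force: 3.7
n [-0.046  0.768  0.639] tilt 50.2 [[531.0, -19.0, 61.0], [634.0, 37.0, 125.0]]
```

```bash
python3 -m creep '{"slide":[[-0.04,0.63,0.47],[-0.04,0.67,0.41],[-0.04,0.7,0.35],[-0.04,0.73,0.29]],"turn":[0,0,0,0],"claw":[0.6,0.6,0.6,0.6]}'; python3 -c "
from h import *;tilt()"
```

```text
clock: 7.55
eef_pos: [584.1, -6.8, 336.9]
eef_rot: [3.141, 0.0, 1.635]
wrist_force: [-2.4, -3.0, 7.4]
finger_gap: 56.4
finger_force: 4.1
n [-0.056  0.942  0.33 ] tilt 70.7 [[531.0, 9.0, 60.0], [633.0, 39.0, 137.0]]
```

```bash
python3 -m creep '{"slide":[[-0.05,0.75,0.23],[-0.05,0.77,0.17],[-0.05,0.78,0.1],[-0.05,0.78,0.03]],"turn":[0,0,0,0],"claw":[0.6,0.6,0.6,0.6]}'; python3 -c "
from h import *;tilt()"
```

```text
clock: 8.1
eef_pos: [582.0, 24.3, 342.5]
eef_rot: [3.141, -0.001, 1.635]
wrist_force: [-3.7, -2.2, 14.2]
finger_gap: 56.6
finger_force: 6.8
n [ 0.06  -0.998  0.021] tilt -88.8 [[530.0, 35.0, 58.0], [631.0, 44.0, 139.0]]
```

```bash
python3 -m creep '{"slide":[[-0.05,0.78,-0.03],[-0.05,0.77,-0.05],[-0.05,0.77,-0.05]],"turn":[0,0,0],"claw":[0.6,0.6,0.6]}'; python3 -c "
from h import *;p=tilt();cv2.imwrite('pics/s3.png',cv2.resize(p[100:300,200:440,::-1],None,fx=3,fy=3))"
```

```text
clock: 8.52
eef_pos: [580.6, 47.8, 341.9]
eef_rot: [3.14, -0.001, 1.635]
wrist_force: [-2.9, 2.1, 14.7]
finger_gap: 56.2
finger_force: 7.2
n [ 0.054 -0.958  0.282] tilt -73.6 [[530.0, 37.0, 59.0], [630.0, 63.0, 134.0]]
```

View pics/s3.png

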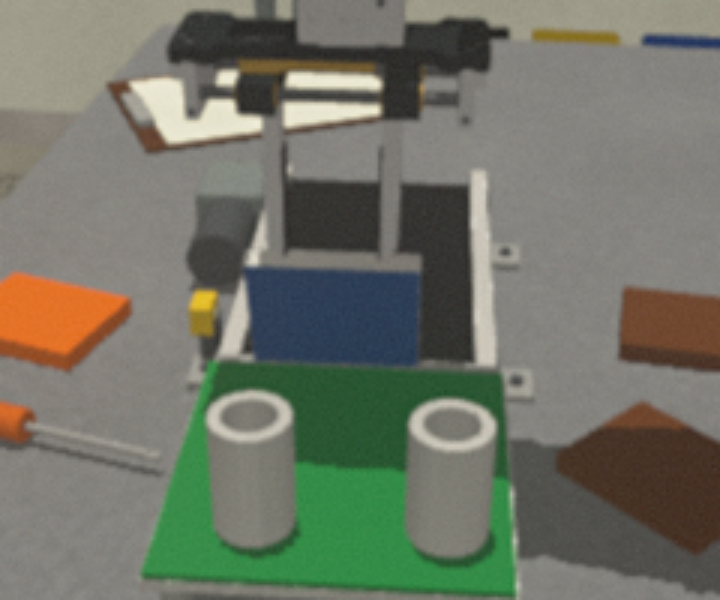

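The cover leans 16° past upright towards the table (top edge at row ~260), still held by the pressed fingers. I raise the fingers and let it drop.

```bash
python3 -m creep '{"slide":[[0,0,1.5],[0,-0.3,2.5],[0,-0.5,3],[0,-1,1],[0,-2,0],[0,-2,0]],"turn":[0,0,0,0,0,0],"claw":[0.6,0.6,0.6,0.6,0.6,0.6]}'; python3 -c "
from h import *
for c in ('top','side'):
    p,d=manip.camera(c);cv2.imwrite(f'pics/{c}4.png',cv2.resize(p[100:300,200:440,::-1],None,fx=3,fy=3))
    for r in manip.cut_out('cover',c):
        P=cloud(d,manip.calibration(c),r['mask']);print(c,r['score'],r['position'],np.median(P,0).round(),cv2.boxPoints(cv2.minAreaRect(P[:,:2].astype(np.float32))).round().tolist(),np.percentile(P[:,2],[2,98]).round())
"
```

```text
clock: 9.32
eef_pos: [580.6, -12.7, 419.0]
eef_rot: [-3.14, -0.0, 1.635]
wrist_force: [0.2, 0.1, -0.5]
finger_gap: 56.3
finger_force: 0.0
top 0.88 [293.1, 285.4] [361. 106.  15.] [[323.0, 104.0], [403.0, 78.0], [414.0, 112.0], [335.0, 139.0]] [12. 19.]
top 0.78 [357.1, 88.2] [865. -69.  16.] [[837.0, -112.0], [879.0, -119.0], [893.0, -31.0], [850.0, -24.0]] [12. 19.]
top 0.26 [295.3, 191.4] [583.  92.  65.] [[469.0, 49.0], [642.0, 45.0], [645.0, 137.0], [472.0, 141.0]] [53. 72.]
side 0.96 [210.8, 208.1] [824. -49.  17.] [[759.0, -114.0], [866.0, -141.0], [894.0, -28.0], [787.0, -1.0]] [ 4. 19.]
side 0.94 [424.5, 258.3] [361.  79.  16.] [[276.0, 57.0], [359.0, -16.0], [433.0, 69.0], [350.0, 141.0]] [ 4. 18.]
side 0.92 [430.9, 213.5] [324. -99.  16.] [[262.0, -188.0], [372.0, -199.0], [384.0, -71.0], [274.0, -61.0]] [ 3. 18.]
side 0.76 [314.1, 231.8] [569.  88.  66.] [[522.0, 134.0], [527.0, 40.0], [637.0, 47.0], [631.0, 141.0]] [58. 71.]
```

View pics/side4.png

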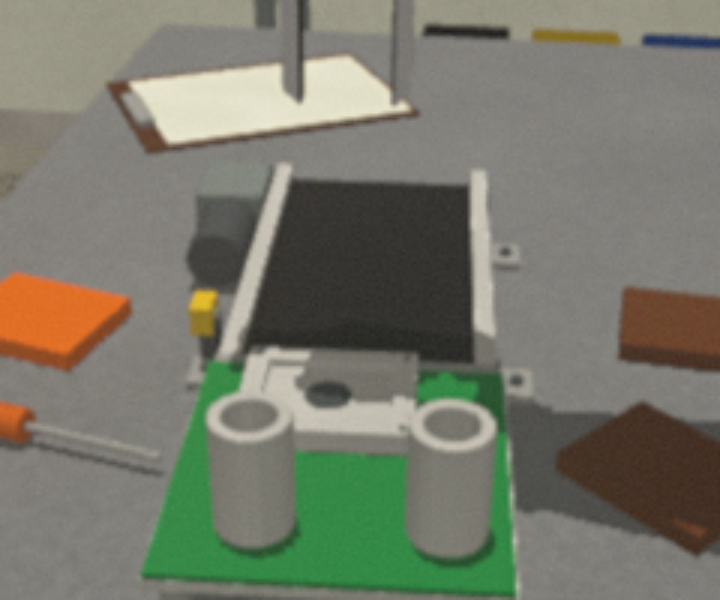

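View pics/top4.png

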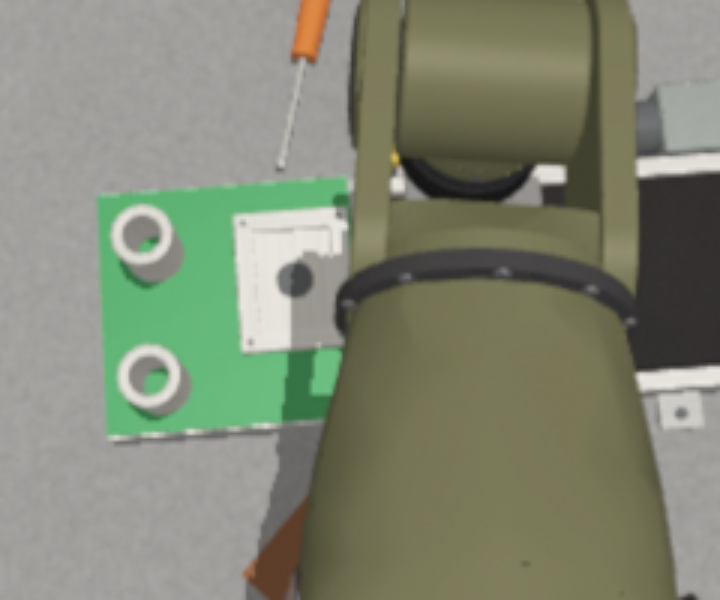

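The cover lies flat on the green table, pocket up (top at z ≈ 68). Its edge is about 8 mm beyond the stop edge, clear of the belt. The sleeves, still at about (249,180) and (250,227), and the deburrer have not moved.

```bash
python3 -c "
from cell import manip
print(manip.sign_off())"
```

```text
the job is handed in; nothing more can be done
None
```

The blue cover was pushed to the stop and tipped over it; it lies flat on the green table, pocket up and about 8 mm clear of the stop edge, with the sleeves and deburrer where they were, and the job was handed in at about 9.5 s.

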